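Tip the standing platform section into the clamping jig and lock it down

TASK

Clamp the grey platform section that stands on its long edge in the plywood jig: push it over so that it lies flat on the board, cobbles up, then push it straight back under the cam until its long edge is snug against the metal fence. Then push the upright clamp lever over until it lies down along the fence and the cam holds the section. Only push with the fingers: do not grip or lift the section, and leave the things around the jig where they stand.

Things in the scene. Friction and masses are not known exactly. Their poses are not given: they have to be found in the camera images.
- jig: Fixed jig: plywood board 12 mm thick, from x = -172 to +34 mm and y = -135 to +135 mm, with an aluminium fence along y. Origin: table height, straight below the middle of the fence's front face. z up; +x points away from the robot, through the fence; the bay for the section is on the -x side. At y = 0 the fence carries a steel bracket, 26 mm wide, up to 56 mm above the table, with the cam clamp.
- section: Grey cobbled model platform plate, loose, about 0.11 kg: 212 mm long (own x), 86 mm wide (own y), 16 mm thick (own z, out of the cobbled face). Origin: middle of the underside. It starts standing free on its long -y edge on the board, cobbles to the robot, underside 110 to 137 mm in front of the fence, top 98 mm above the table. Pushed 10 degrees past upright it falls flat by itself.
- section_far (a point): Middle of the section's long +y edge, at its underside: its top edge at the start, the edge that meets the fence when it lies home.
- section_foot (a point): Middle of the section's long -y edge, at its underside: the foot it stands and tips on, which stays down on the board throughout.
- cam_lever (a joint): Clamp lever hinge, rad. 0: lever upright (starts between 0 and 0.25). Axle along jig x, at jig y = 0, 43 mm above the table. As the value grows the knob goes over to jig +y and down; 1.57: lever lies level along the fence; stop at 1.62. It stays where it is left (friction 0.12 N m, 2 N at the rod) and needs up to 8 N there over the last third, as the cam presses.
- fence_foot (a point): Middle of the foot of the fence's front face, on the board, 12 mm above the table. The fence is 240 mm long, 20 mm deep and stands 14 mm above the board.
- lever_knob (a point): Centre of the lever's black ball knob (18 mm), 82 mm from the axle, at jig x = -10.5 mm. Between axle and knob the lever is a round steel rod of 8 mm diameter.
- cam: Steel eccentric in one piece with the lever, 24 mm diameter, over the bay from jig x = -18 to -3 mm. Open, its underside is 19 mm above the board, so the 16 mm section slides in below it; shut, it presses on the section. Origin on the axle, at jig x = 0.
- glue: Bystander: small glue bottle, 23 mm wide, 90 mm high, white nozzle, upright. Origin: middle of its underside.
- oil: Bystander: small amber oil bottle, 25 mm wide, 82 mm high, upright. Origin: middle of its underside.
- tape: Bystander: roll of black tape lying flat, 62 mm wide, 19 mm high. Origin: middle of its underside.
- signal_hut: Bystander: grey model hut, 56x48 mm, 84 mm high, upright. Origin: middle of its underside.
- post: Bystander: black model lamp post on a round foot, 25 mm wide, 100 mm high, upright. Origin: middle of its underside.
- cutters: Bystander: flush cutters with blue handles lying flat, 129x43 mm, 10 mm high. Origin: middle of its underside.

How it is judged:
By the outcome, as a careful person would: the job done as asked, in the order asked, and still so for the second after the job is handed in, with the robot touching nothing.
It also fails if it takes over 48 s, if anything falls off the work surface, if the arm or the gripper's body presses on something with over 40 N, if the wrist force passes 120 N, or if a joint passes its speed limit or range.

ROBOT

A 7-joint arm with a two-finger parallel gripper is mounted at the origin on a cart in front of the work surface, level with it; the furniture and walls round the work are solid. World frame = base frame: x ahead of the robot, y to its left, z up, the work surface at z = 0. Lengths are in m, angles in rad, forces in N, time in s.
With the tool pointing down it reaches from about 0.4 to 0.75 m from the base axis. Payload 19.5 kg.
Tool frame: the origin (TCP) lies between the finger pads; the fingertips stand 19 mm ahead of it and the grasp point (between the pads) is the TCP; z points along the fingers, y is the line along which they close (so a half turn about z gives the same grasp; the last joint's range is limited). The gripper opens to 85 mm and grips with 20 to 120 N. Pads are 22 mm wide; open, the fingers measure 114 mm over their backs; the gripper's body (76 mm by 85 mm) begins 54 mm behind the grasp point. The pads swing forward as they close: fully open they stand 13 mm farther back than shut.
Start: joints at [1.272, 0.707, -0.028, 1.485, 0.022, 0.951, -0.075], TCP at [0.146, -0.556, 0.228] pointing down, gripper open.
Joint ranges: [-2.71, 2.71], [-0.32, 2.16], [-1.57, 1.52], [0, 2.45], [-1.46, 4.6], [0, 2.02], [-2.83, 2.83]. Speed limits (rad/s): [1.89, 1.89, 2.57, 2.57, 3.01, 3.01, 3.01].

INTERFACE

Orientations are given as a 3x3 rotation matrix whose columns are the frame's x, y, z axes.
In Python, from station import bot gives the robot as it stands. The module is installed in compiled form; this text tells all that it offers.
- The arm moves only by the tool drive_tool, never from a script. Its arguments are lists of equal length, an entry for each row: "gripper": the opening, from 0 (shut) to 1 (fully open); "linear": the shift along the tool's x, y, z in units of 25 mm (1.0 is 25 mm), a list of three; "angular": the turn, a rotation vector about the tool's x, y, z in rad, a list of three. In form: {"gripper": [gripper, ...], "linear": [[tx, ty, tz], ...], "angular": [[wx, wy, wz], ...]}. A call has 1 to 20 rows; each row is the pose to reach, as a shift and turn from the pose commanded when the call began, along the tool's axes at that moment; what a row does not reach only later rows make up. A row lasts 1/12 s, in which the tool goes at most 41.7 mm and 7.16 degrees, less where a joint would pass 70% of its speed; a pose out of reach is approached as far as the arm can. A call with a gripper value outside its range is refused whole. The fingers move at their own pace and stop on an object; "force" is the grip in N (left out, the last holds). Time passes only in rows, so rows that repeat a pose let the fingers close. It gives the time, the measured TCP pose, the force, the opening and the grip force at its end, in the units of the state.
- bot.observe(): the state, without advancing time (a new reading comes with each control period).
- bot.camera(name): name is "side" or "top" or "wrist"; returns the picture (400x640x3 uint8, blue, green, red); there is no depth.
- bot.camera_params(name): a dict with "fx", "fy", "cx", "cy" (pixels), "T" (4x4, takes a point from camera to world coordinates). Camera axes: x right, y down, z forward; pixel columns grow to the right and rows downward; lengths in m; the calibration is good to about 2 mm. A picture is of the moment at which its call begins: read the wrist's pose just before it. camera_params takes no time and is no camera call; for the wrist camera it gives the pose at the moment of the call.
- bot.finish_job(): hands the job in; it is judged then, once.
Trained networks look in the newest picture that a camera, given by its name, has taken for a name from the list of things; names that differ only in an ending like _2 or _b are one class to them, and where a whole thing is asked for, a point or a joint stands for the part that bears it (a point fixed in the world has none). Each returns a list of dicts, best first, with "score" (0 to 1); they miss things now and then, are a little off and sometimes report something else, mostly with a low value. They report only what shows in the picture. A call takes as long as a camera call.
- bot.spot_in(camera, thing): "extent" ([centre column, centre row, width, height] in pixels, round what is visible of it).
- bot.trace(camera, thing): "mask" (400x640 bool, what is visible of it) and "extent" ([centre column, centre row, width, height] in pixels, round what is visible of it).
- bot.mark_of(camera, thing): "point" ([row, column] in pixels: a listed point, or the origin of a listed thing).
The state is a dict: "time": time; "joint_positions": joint angles; "dq": joint speeds; "effort": joint torques, N m; "ee_pos": TCP position; "orientation": TCP orientation; "contact_force": force on the tool from outside, world axes, zero at the start; "torque": the same for the moment, N m; "gripper_width": finger opening in m; "grip_force": force on a finger pad.
Only numpy, scipy, OpenCV 4.12 (cv2) and the standard library are available. Lean on these libraries where they do the work, as an engineer would, in place of code of your own. Each camera call takes 0.05 s, during which the arm holds its last target. There are 200 camera calls.

## Working session

There is one attempt and no reset: what is moved stays moved. The work goes in short steps, Python scripts to look and compute and a tool call to move; the robot and the scene stay as the last step left them, time stands still between calls to the robot, and variables do not carry over. Pictures are saved under pics/ and viewed, at most 10 in all, crops included, and the job is handed in when it is done.

Besides the shell and the picture viewer there is one more tool, called after "Call:" by a JSON object that holds its "fn" and its "kwargs". drive_tool: Moves the arm, as the interface text tells. Its arguments: {"type":"object","properties":{"gripper":{"type":"array"},"linear":{"type":"array"},"angular":{"type":"array"},"force":{"type":"number"}},"required":["gripper","linear","angular"]}

```bash
mkdir -p pics; cat > h.py <<'E'
import numpy as np, cv2
from station import bot
def ray(cam,px):
    p=bot.camera_params(cam);T=np.array(p["T"])
    d=T[:3,:3]@np.array([(px[0]-p["cx"])/p["fx"],(px[1]-p["cy"])/p["fy"],1]);return T[:3,3],d
def at_z(cam,px,z):
    o,d=ray(cam,px);return o+d*(z-o[2])/d[2]
def tri(a,b):
    A=[];B=[]
    M=np.zeros((3,3));v=np.zeros(3)
    for o,d in (a,b):
        d=d/np.linalg.norm(d);P=np.eye(3)-np.outer(d,d);M+=P;v+=P@o
    return np.linalg.solve(M,v)
def proj(cam,X):
    p=bot.camera_params(cam);T=np.linalg.inv(np.array(p["T"]));c=T[:3,:3]@X+T[:3,3]
    return np.array([p["fx"]*c[0]/c[2]+p["cx"],p["fy"]*c[1]/c[2]+p["cy"]])
E
python3 - <<'E'
from h import *
np.set_printoptions(precision=4,suppress=True)
ims={c:bot.camera(c) for c in("side","top")}
for c in ims: cv2.imwrite(f"pics/{c}0.png",ims[c])
R={}
for n in ["section_far","section_foot","fence_foot","lever_knob","cam","jig","glue","oil","tape","signal_hut","post","cutters"]:
    for c in ("side","top"):
        r=bot.mark_of(c,n)
        if r: R[n,c]=r[0]["point"][::-1]; print(n,c,np.round(R[n,c]),round(r[0]["score"],2),end=" ")
    if (n,"side") in R and (n,"top") in R: print(tri(ray("side",R[n,"side"]),ray("top",R[n,"top"])),end="")
    print()
s=bot.observe();print(s["time"],s["ee_pos"],s["orientation"])
for c in("side","top"):print(np.array(bot.camera_params(c)["T"]))
E
```

```text
section_far side [285. 205.] 0.55 section_far top [326. 226.] 0.69 [ 0.5217 -0.1347  0.104 ]
section_foot top [326. 228.] 0.62 
fence_foot side [343. 248.] 0.82 
lever_knob side [340. 195.] 0.63 lever_knob top [330. 165.] 0.74 [ 0.6522 -0.1453  0.1362]
cam side [338. 235.] 0.49 cam top [330. 183.] 0.43 [ 0.6399 -0.1446  0.0377]
jig side [340. 248.] 0.82 jig top [330. 191.] 0.87 [ 0.634  -0.1455  0.003 ]
glue side [321. 300.] 0.77 glue top [395. 202.] 0.58 [ 0.5998 -0.3255  0.0079]
oil side [341. 233.] 0.64 
tape side [260. 300.] 0.78 tape top [394. 245.] 0.51 [ 0.4853 -0.321   0.0015]
signal_hut side [388. 232.] 0.56 signal_hut top [301. 148.] 0.77 [ 0.7552 -0.0636 -0.0013]
post side [347. 196.] 0.56 post top [233. 177.] 0.41 [0.6659 0.1246 0.0087]
cutters side [296. 193.] 0.64 cutters top [225. 223.] 0.66 [0.5297 0.1354 0.0154]
1.3 [ 0.146  -0.5561  0.2281] [[ 0.9672  0.2539 -0.    ]
 [ 0.2539 -0.9672  0.0001]
 [ 0.     -0.0001 -1.    ]]
[[ 1.      0.0032 -0.0079  0.604 ]
 [ 0.0085 -0.4067  0.9135 -0.9029]
 [-0.0003 -0.9136 -0.4067  0.4638]
 [ 0.      0.      0.      1.    ]]
[[ 0.0136 -0.9857  0.1682  0.4469]
 [-0.9999 -0.0129  0.0051 -0.1252]
 [-0.0028 -0.1682 -0.9857  0.9944]
 [ 0.      0.      0.      1.    ]]
```

View pics/side0.png

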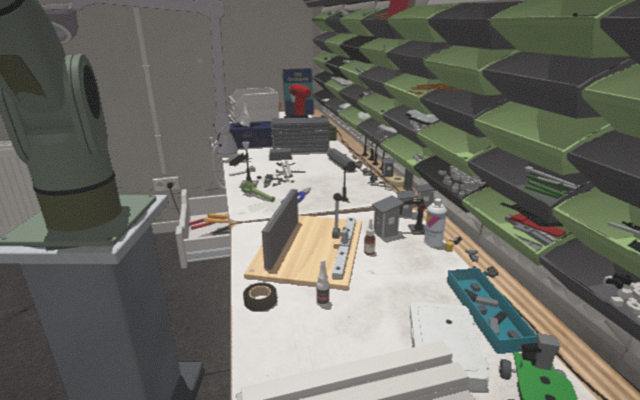

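View pics/top0.png

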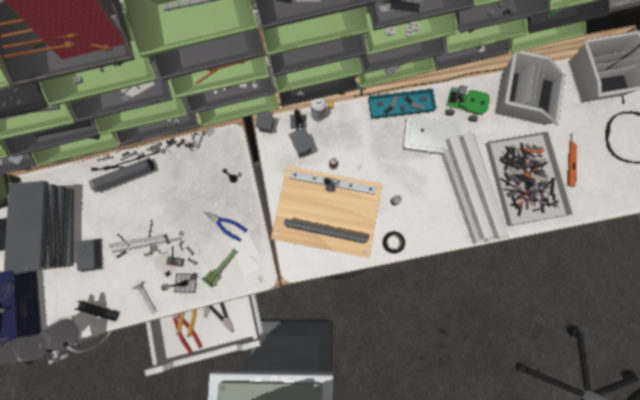

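The side view shows the section standing at about (280,230), the lever at (338,210) and the fence at (343,250). The top view shows the board spanning (275–380,170–255) and turned by about -6°. The bystanders are clear of the bay. I'll move in for a wrist view.

Call:
{"fn": "drive_tool", "kwargs": {"gripper": [1,1,1,1,1,1,1,1,1,1,1,1,1,1,1,1,1,1,1,1], "linear": [[14.3,-13.6,-4],[14.3,-13.6,-4],[14.3,-13.6,-4],[14.3,-13.6,-4],[14.3,-13.6,-4],[14.3,-13.6,-4],[14.3,-13.6,-4],[14.3,-13.6,-4],[14.3,-13.6,-4],[14.3,-13.6,-4],[14.3,-13.6,-4],[14.3,-13.6,-4],[14.3,-13.6,-4],[14.3,-13.6,-4],[14.3,-13.6,-4],[14.3,-13.6,-4],[14.3,-13.6,-4],[14.3,-13.6,-4],[14.3,-13.6,-4],[14.3,-13.6,-4]], "angular": [[0,0,0.37],[0,0,0.37],[0,0,0.37],[0,0,0.37],[0,0,0.37],[0,0,0.37],[0,0,0.37],[0,0,0.37],[0,0,0.37],[0,0,0.37],[0,0,0.37],[0,0,0.37],[0,0,0.37],[0,0,0.37],[0,0,0.37],[0,0,0.37],[0,0,0.37],[0,0,0.37],[0,0,0.37],[0,0,0.37]]}}

```text
time: 2.97
ee_pos: [0.4053, -0.1368, 0.3281]
orientation: [[0.994, -0.114, -0.0], [-0.114, -0.994, 0.0], [-0.0, -0.0, -1.0]]
contact_force: [-0.2, 0.2, 0.0]
gripper_width: 0.0852
grip_force: 0.0
```

```bash
python3 - <<'E'
from h import *
np.set_printoptions(precision=4,suppress=True)
s=bot.observe();print(s["time"],s["ee_pos"],s["orientation"],s["joint_positions"])
im=bot.camera("wrist");cv2.imwrite("pics/w1.png",im)
print(np.array(bot.camera_params("wrist")["T"]))
for n,z in [("section_far",.098),("section_foot",.012),("fence_foot",.012),("lever_knob",.125),("cam",.043),("jig",0)]:
    for r in bot.mark_of("wrist",n)[:1]:
        p=r["point"][::-1]; print(n,p,r["score"],at_z("wrist",p,z))
E
```

```text
2.9667 [ 0.4053 -0.1368  0.3281] [[ 0.9935 -0.1137 -0.0001]
 [-0.1137 -0.9935  0.0001]
 [-0.0001 -0.0001 -1.    ]] [ 0.1763  0.3646  0.1128  1.7941 -0.0482  0.9857 -1.3764]
[[-0.1135 -0.9561 -0.2701  0.4741]
 [-0.9935  0.109   0.0318 -0.1445]
 [-0.0009  0.272  -0.9623  0.4753]
 [ 0.      0.      0.      1.    ]]
section_foot [312.5, 95.2] 0.91 [ 0.5218 -0.1376  0.012 ]
fence_foot [310.4, 4.6] 0.87 [ 0.6436 -0.1492  0.012 ]
lever_knob [312.8, 93.2] 0.21 [ 0.5124 -0.1397  0.125 ]
jig [311.1, 8.6] 0.85 [ 0.6428 -0.1497 -0.    ]
```

View pics/w1.png

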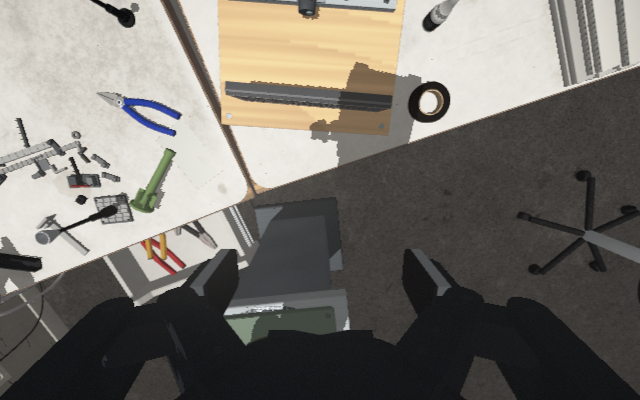

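The wrist view shows the section's top edge running from (226,82) to (392,96). The board's front edge runs from (221,124) to about (400,136), and the lever knob is at about (308,5). Now I'll compute yaws.

```bash
python3 - <<'E'
from h import *
np.set_printoptions(precision=4,suppress=True)
im=cv2.imread("pics/w1.png")
A=lambda p,z:at_z("wrist",p,z)
for n,a,b,z in [("front",(221,124),(390,135),.012),("left",(218,10),(221,124),.012),("secU",(226,82),(391,96),.098)]:
    P,Q=A(a,z),A(b,z);print(n,P,Q,np.degrees(np.arctan2(*(Q-P)[:2])))
# top camera too: jig mask
bot.camera("top")
for n in("jig","section"):
    r=bot.trace("top",n)
    if r:
        m=r[0]["mask"].astype(np.uint8);c=max(cv2.findContours(m,0,2)[0],key=cv2.contourArea);b=cv2.boxPoints(cv2.minAreaRect(c))
        print(n,r[0]["score"]);print(np.array([at_z("top",p,.012 if n=="jig" else .098) for p in b]))
c=im[0:150,200:420];cv2.imwrite("pics/w1c.png",cv2.resize(c,None,fx=3.6,fy=3.6,interpolation=cv2.INTER_CUBIC))
E
```

```text
front [0.4955 0.0139 0.012 ] [ 0.4476 -0.2552  0.012 ] -169.91329647198089
left [ 0.6521 -0.0151  0.012 ] [0.4955 0.0139 0.012 ] -79.5170202872606
secU [ 0.5407 -0.0323  0.098 ] [ 0.5007 -0.238   0.098 ] -168.9907418838145
section 0.94
[[ 0.5174 -0.0308  0.098 ]
 [ 0.5399 -0.0346  0.098 ]
 [ 0.5022 -0.237   0.098 ]
 [ 0.4801 -0.2324  0.098 ]]
```

View pics/w1c.png

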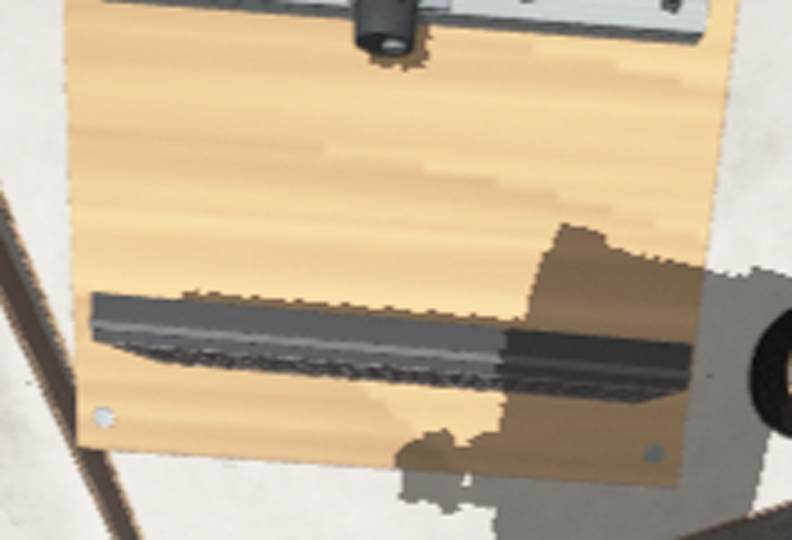

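```bash
cat >> h.py <<'E'
YAW=np.radians(-10.3);O=np.array([.641,-.1505,0]);RJ=np.array([[np.cos(YAW),-np.sin(YAW),0],[np.sin(YAW),np.cos(YAW),0],[0,0,1]])
def toj(X): return RJ.T@(np.asarray(X)-O)
def units(target_j):
    "tool-axis shift in 25 mm units to reach jig-frame target; and yaw turn about tool z"
    s=bot.observe();R=np.array(s["orientation"]);d=R.T@(O+RJ@np.array(target_j)-np.array(s["ee_pos"]))/.025
    return d.round(2),round(np.arctan2(R[1,0],R[0,0])-YAW,3)
E
python3 - <<'E'
from h import *
p=bot.camera_params("wrist");z=p["fx"]*.0852/(404-237);print("fx",p["fx"],"tip depth",z)
o,d=ray("wrist",(320,250));X=o+d*z;s=bot.observe();print((np.array(s["orientation"]).T@(X-s["ee_pos"])))
print(units([-.19,-.006,.09]))
E
```

```text
fx 276.8448286612599 tip depth 0.14124059522119367
[ 0.00836681 -0.00018285 -0.0175769 ]
(array([ 1.83, -0.77,  9.52]), np.float64(0.067))
```

Call:
{"fn": "drive_tool", "kwargs": {"gripper": [1,1,1,1,1,1,1,1,1,1,1,1], "linear": [[1.83,-0.77,10],[1.83,-0.77,10],[1.83,-0.77,10],[1.83,-0.77,10],[1.83,-0.77,10],[1.83,-0.77,10],[1.83,-0.77,10],[1.83,-0.77,10],[1.83,-0.77,10],[1.83,-0.77,10],[1.83,-0.77,10],[1.83,-0.77,10]], "angular": [[0,0,0.067],[0,0,0.067],[0,0,0.067],[0,0,0.067],[0,0,0.067],[0,0,0.067],[0,0,0.067],[0,0,0.067],[0,0,0.067],[0,0,0.067],[0,0,0.067],[0,0,0.067]]}}

```text
time: 4.47
ee_pos: [0.4537, -0.1227, 0.0797]
orientation: [[0.984, -0.179, 0.003], [-0.179, -0.984, -0.0], [0.003, -0.0, -1.0]]
contact_force: [-0.2, 0.3, -0.7]
gripper_width: 0.0854
grip_force: 0.0
```

```bash
python3 - <<'E'
from h import *
s=bot.observe();print(s["time"],toj(s["ee_pos"]),units([-.125,-.006,.078]))
im=bot.camera("side")[150:310,200:420];cv2.imwrite("pics/s2.png",cv2.resize(im,None,fx=3.6,fy=3.6,interpolation=cv2.INTER_CUBIC))
E
```

```text
4.4667 [-0.18929355 -0.0061787   0.07972515] (array([ 2.57, -0.01,  0.08]), np.float64(-0.001))
```

View pics/s2.png

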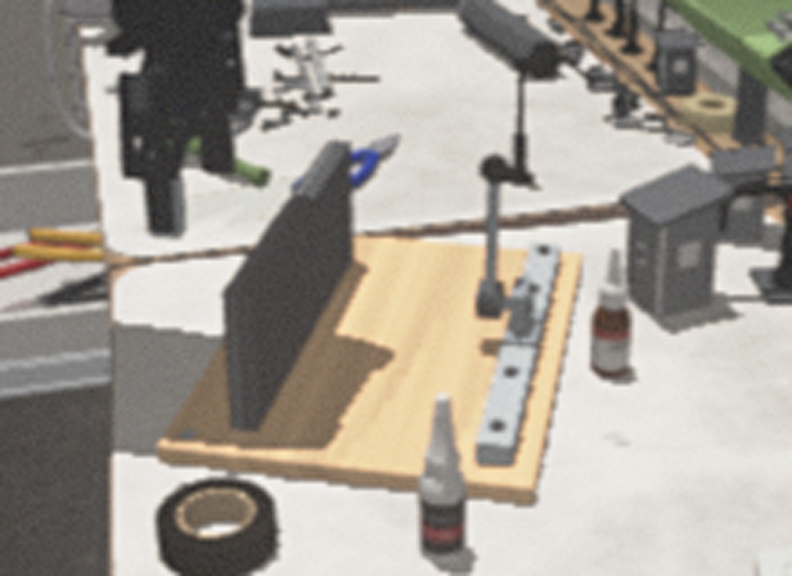

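The near fingertip is at crop (165,235), the section still stands upright, and the lever is upright. Next I'll get the tip height.

```bash
python3 - <<'E'
from h import *
o,d=ray("side",(200+165/3.6,150+235/3.6));oj=toj(o);dj=RJ.T@d
for y in(-.063,-.049): print(oj+dj*(y-oj[1])/dj[1])
E
```

```text
[-0.18512479 -0.063       0.10196294]
[-0.19092258 -0.049       0.09455602]
```

Call:
{"fn": "drive_tool", "kwargs": {"gripper": [1,1,1,1,1,1,1,1,1,1,1,1,1,1,1,1,1,1,1,1], "linear": [[0,0,0.4],[0,0,0.8],[0.5,0,0.8],[1.0,0,0.8],[1.2,0,0.8],[1.4,0,0.8],[1.5,0,0.8],[1.6,0,0.8],[1.7,0,0.8],[1.8,0,0.8],[1.9,0,0.8],[2.0,0,0.8],[2.1,0,0.8],[2.2,0,0.8],[2.3,0,0.8],[2.4,0,0.8],[2.5,0,0.8],[2.6,0,0.8],[2.6,0,0.8],[2.6,0,0.8]], "angular": [[0,0,0],[0,0,0],[0,0,0],[0,0,0],[0,0,0],[0,0,0],[0,0,0],[0,0,0],[0,0,0],[0,0,0],[0,0,0],[0,0,0],[0,0,0],[0,0,0],[0,0,0],[0,0,0],[0,0,0],[0,0,0],[0,0,0],[0,0,0]]}}

```text
time: 6.18
ee_pos: [0.5171, -0.1342, 0.0581]
orientation: [[0.984, -0.179, -0.0], [-0.179, -0.984, 0.0], [-0.0, -0.0, -1.0]]
contact_force: [-0.5, -0.1, -0.1]
gripper_width: 0.0851
grip_force: 0.0
```

```bash
python3 - <<'E'
from h import *
s=bot.observe();print(s["time"],toj(s["ee_pos"]),s["contact_force"])
im=bot.camera("side")[150:310,200:420];cv2.imwrite("pics/s3.png",cv2.resize(im,None,fx=3.6,fy=3.6,interpolation=cv2.INTER_CUBIC))
E
```

```text
6.1833 [-0.12487441 -0.00607732  0.05806207] [-0.52242582 -0.08494793 -0.05885146]
```

View pics/s3.png

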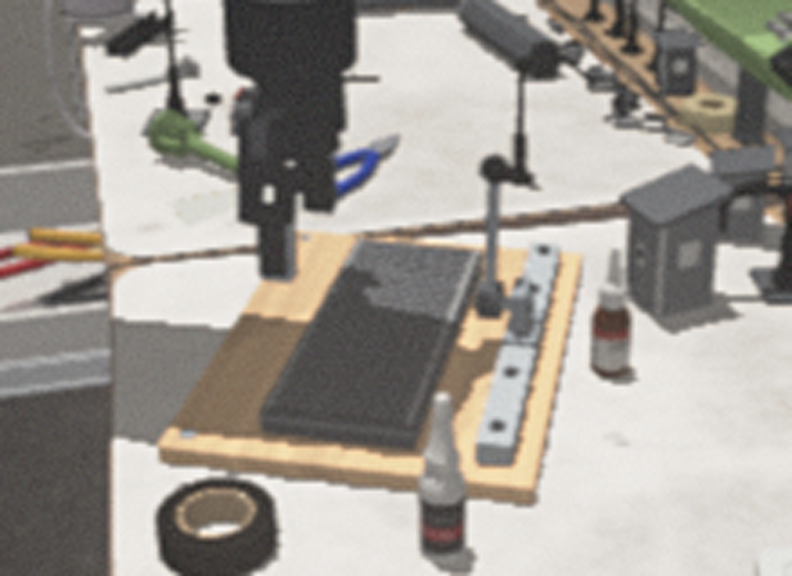

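The section lies flat with its cobbles up. Its near end runs from crop (265,415) to (418,428), its far-right corner is at (478,250), and the near fingertip is at (277,278).

```bash
python3 - <<'E'
from h import *
np.set_printoptions(precision=4,suppress=True)
f=lambda x,y:(200+x/3.6,150+y/3.6)
for p in[(265,412),(418,426),(478,250),(362,240)]: print(toj(at_z("side",f(*p),.028)))
o,d=ray("side",f(277,278));oj=toj(o);dj=RJ.T@d
print(oj+dj*(-.056-oj[1])/dj[1])
print(units([-.165,-.006,.058]))
E
```

```text
[-0.1143 -0.1164  0.028 ]
[-0.0305 -0.1141  0.028 ]
[-0.0317  0.0943  0.028 ]
[-0.1105  0.0943  0.028 ]
[-0.1231 -0.056   0.0772]
(array([-1.6, -0. ,  0. ]), np.float64(-0.0))
```

Call:
{"fn": "drive_tool", "kwargs": {"gripper": [1,1,1,1,1,1,1,1,1,1], "linear": [[-0.6,0,0],[-1.1,0,0],[-1.1,0,0.3],[-1.1,0,0.6],[-1.1,0,0.8],[-1.1,0,0.9],[-1.1,0,0.96],[-1.1,0,0.96],[-1.1,0,0.96],[-1.1,0,0.96]], "angular": [[0,0,0],[0,0,0],[0,0,0],[0,0,0],[0,0,0],[0,0,0],[0,0,0],[0,0,0],[0,0,0],[0,0,0]]}}

```text
time: 7.07
ee_pos: [0.4901, -0.1292, 0.0343]
orientation: [[0.984, -0.179, 0.0], [-0.179, -0.984, 0.0], [0.0, -0.0, -1.0]]
contact_force: [0.5, -0.3, 0.7]
gripper_width: 0.0859
grip_force: 0.0
```

```bash
python3 - <<'E'
from h import *
s=bot.observe();print(s["time"],toj(s["ee_pos"]),s["contact_force"])
im=bot.camera("side")[180:310,220:340];cv2.imwrite("pics/s4.png",cv2.resize(im,None,fx=4.6,fy=4.6,interpolation=cv2.INTER_CUBIC))
E
```

```text
7.0667 [-0.15223055 -0.00605446  0.03426208] [ 0.52262582 -0.31950381  0.71537661]
```

View pics/s4.png

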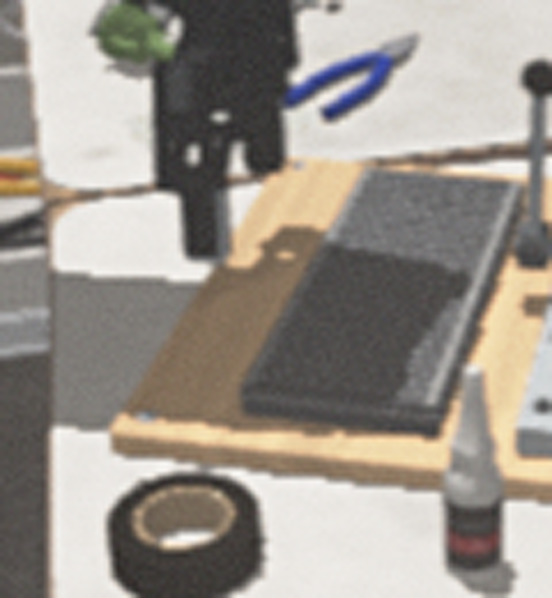

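The near fingertip is at crop (205,258). The section is square to the board and the tip still looks above it.

```bash
python3 - <<'E'
from h import *
o,d=ray("side",(220+205/4.6,180+258/4.6));oj=toj(o);dj=RJ.T@d
for y in (-.065,-.056,-.045,-.0): print(oj+dj*(y-oj[1])/dj[1])
E
```

```text
[-0.14755408 -0.065       0.05898107]
[-0.15079628 -0.056       0.05363822]
[-0.15475898 -0.045       0.04710806]
[-1.70969995e-01  1.11022302e-16  2.03937771e-02]
```

Call:
{"fn": "drive_tool", "kwargs": {"gripper": [1,1,1,1,1], "linear": [[0,0,0.2],[0,0,0.4],[0,0,0.55],[0,0,0.6],[0,0,0.6]], "angular": [[0,0,0],[0,0,0],[0,0,0],[0,0,0],[0,0,0]]}}

```text
time: 7.53
ee_pos: [0.4897, -0.1292, 0.0186]
orientation: [[0.984, -0.179, -0.001], [-0.179, -0.984, 0.0], [-0.001, -0.0, -1.0]]
contact_force: [0.7, 0.1, -0.5]
gripper_width: 0.0856
grip_force: 0.0
```

Call:
{"fn": "drive_tool", "kwargs": {"gripper": [1,1,1,1], "linear": [[0,0,0.1],[0,0,0.2],[0,0,0.2],[0,0,0.2]], "angular": [[0,0,0],[0,0,0],[0,0,0],[0,0,0]]}}

```text
time: 7.87
ee_pos: [0.49, -0.1292, 0.014]
orientation: [[0.984, -0.179, -0.0], [-0.179, -0.984, 0.0], [-0.0, -0.0, -1.0]]
contact_force: [-0.5, 0.7, 0.4]
gripper_width: 0.0852
grip_force: 0.0
```

Call:
{"fn": "drive_tool", "kwargs": {"gripper": [1,1,1,1,1], "linear": [[0,0,0.12],[0,0,0.24],[0,0,0.3],[0,0,0.3],[0,0,0.3]], "angular": [[0,0,0],[0,0,0],[0,0,0],[0,0,0],[0,0,0]]}}

```text
time: 8.28
ee_pos: [0.4899, -0.1292, 0.0065]
orientation: [[0.984, -0.179, -0.0], [-0.179, -0.984, 0.0], [-0.0, -0.0, -1.0]]
contact_force: [-1.3, -0.1, 0.7]
gripper_width: 0.0853
grip_force: 0.0
```

Call:
{"fn": "drive_tool", "kwargs": {"gripper": [1,1,1,1,1], "linear": [[0,0,0.1],[0,0,0.15],[0,0,0.2],[0,0,0.2],[0,0,0.2]], "angular": [[0,0,0],[0,0,0],[0,0,0],[0,0,0],[0,0,0]]}}

```text
time: 8.7
ee_pos: [0.49, -0.1292, 0.0016]
orientation: [[0.984, -0.179, -0.0], [-0.179, -0.984, 0.0], [-0.0, -0.0, -1.0]]
contact_force: [-0.4, 0.4, 0.3]
gripper_width: 0.0852
grip_force: 0.0
```

```bash
python3 - <<'E'
from h import *
s=bot.observe();print(s["time"],toj(s["ee_pos"]),s["contact_force"],units([-.1,-.006,s["ee_pos"][2]]))
im=bot.camera("side")[180:310,220:340];cv2.imwrite("pics/s5.png",cv2.resize(im,None,fx=4.6,fy=4.6,interpolation=cv2.INTER_CUBIC))
E
```

```text
8.7 [-0.15241895 -0.00606921  0.0015574 ] [-0.36790357  0.42842594  0.2992935 ] (array([ 2.1, -0. , -0. ]), np.float64(-0.0))
```

View pics/s5.png

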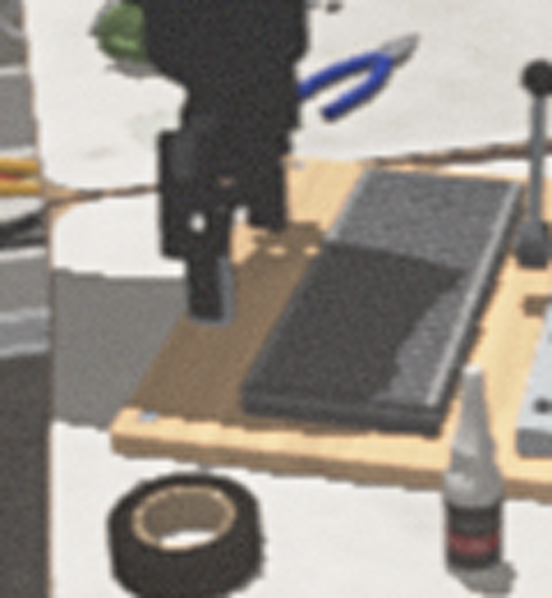

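Tip at crop (210,322), about 19 mm above the table: below the section's top. Pushing now.

Call:
{"fn": "drive_tool", "kwargs": {"gripper": [1,1,1,1,1,1,1,1,1,1,1,1,1,1,1], "linear": [[0.2,0,0.1],[0.5,0,0.1],[0.7,0,0.1],[0.85,0,0.1],[1.0,0,0.1],[1.1,0,0.1],[1.2,0,0.1],[1.3,0,0.1],[1.4,0,0.1],[1.5,0,0.1],[1.6,0,0.1],[1.7,0,0.1],[1.8,0,0.1],[1.9,0,0.1],[1.9,0,0.1]], "angular": [[0,0,0],[0,0,0],[0,0,0],[0,0,0],[0,0,0],[0,0,0],[0,0,0],[0,0,0],[0,0,0],[0,0,0],[0,0,0],[0,0,0],[0,0,0],[0,0,0],[0,0,0]]}}

```text
time: 10.0
ee_pos: [0.5372, -0.1378, -0.0009]
orientation: [[0.984, -0.179, 0.0], [-0.179, -0.984, -0.0], [0.0, -0.0, -1.0]]
contact_force: [0.9, 0.1, -0.6]
gripper_width: 0.0851
grip_force: 0.0
```

Call:
{"fn": "drive_tool", "kwargs": {"gripper": [1,1,1,1,1,1], "linear": [[0.05,0,0],[0.1,0,0],[0.15,0,0],[0.2,0,0],[0.2,0,0],[0.2,0,0]], "angular": [[0,0,0],[0,0,0],[0,0,0],[0,0,0],[0,0,0],[0,0,0]]}}

```text
time: 10.5
ee_pos: [0.5418, -0.1387, -0.0009]
orientation: [[0.984, -0.179, 0.0], [-0.179, -0.984, 0.0], [0.0, -0.0, -1.0]]
contact_force: [-0.2, 0.2, -0.0]
gripper_width: 0.0855
grip_force: 0.0
```

```bash
python3 - <<'E'
from h import *
np.set_printoptions(precision=4,suppress=True)
s=bot.observe();print(s["time"],toj(s["ee_pos"]),s["contact_force"])
im=bot.camera("side");cv2.imwrite("pics/s6.png",cv2.resize(im[180:310,250:390],None,fx=4.6,fy=4.6,interpolation=cv2.INTER_CUBIC))
for n in("section_far","section_foot"):
    for r in bot.mark_of("side",n)[:1]: print(n,r["score"],toj(at_z("side",r["point"][::-1],.012)))
bot.camera("top")
for r in bot.trace("top","section")[:1]:
    m=r["mask"].astype(np.uint8);c=max(cv2.findContours(m,0,2)[0],key=cv2.contourArea);print(np.array([toj(at_z("top",p,.028)) for p in cv2.boxPoints(cv2.minAreaRect(c))]))
E
```

```text
10.5 [-0.0998 -0.0061 -0.0009] [-0.176   0.1904 -0.0293]
section_far 0.62 [ 0.0033 -0.0065  0.012 ]
section_foot 0.88 [-0.09    0.0107  0.012 ]
[[-0.0914 -0.0873  0.028 ]
 [-0.0047 -0.0869  0.028 ]
 [-0.0042 -0.1144  0.028 ]
 [-0.0908 -0.1144  0.028 ]]
```

View pics/s6.png

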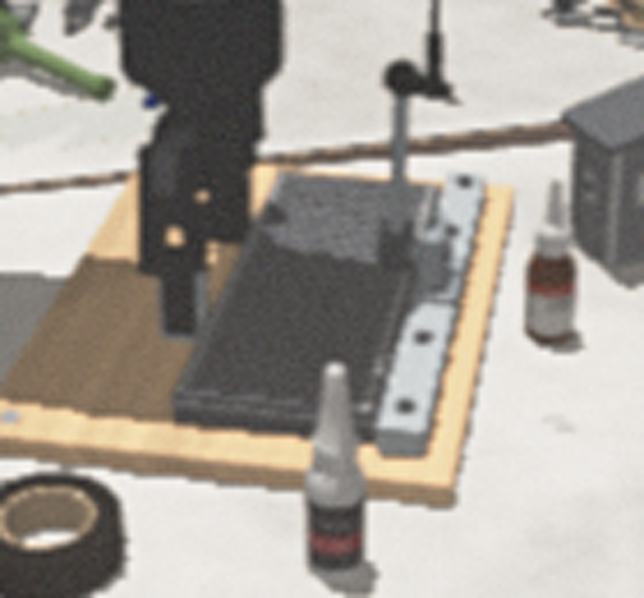

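The section is under the cam, with a gap of a few mm left to the fence near crop (390,400). I'll push until the force rises.

Call:
{"fn": "drive_tool", "kwargs": {"gripper": [1,1,1,1,1,1], "linear": [[0.04,0,0],[0.08,0,0],[0.12,0,0],[0.16,0,0],[0.16,0,0],[0.16,0,0]], "angular": [[0,0,0],[0,0,0],[0,0,0],[0,0,0],[0,0,0],[0,0,0]]}}

```text
time: 11.25
ee_pos: [0.5439, -0.1392, -0.001]
orientation: [[0.984, -0.179, -0.004], [-0.179, -0.984, 0.001], [-0.004, -0.0, -1.0]]
contact_force: [-11.3, 0.6, 8.5]
gripper_width: 0.0856
grip_force: 5.8
```

Call:
{"fn": "drive_tool", "kwargs": {"gripper": [1,1,1,1], "linear": [[0.04,0,0],[0.08,0,0],[0.08,0,0],[0.08,0,0]], "angular": [[0,0,0],[0,0,0],[0,0,0],[0,0,0]]}}

```text
time: 11.58
ee_pos: [0.544, -0.1392, -0.0011]
orientation: [[0.984, -0.179, -0.008], [-0.179, -0.984, 0.002], [-0.008, -0.0, -1.0]]
contact_force: [-24.1, 3.1, 17.8]
gripper_width: 0.0855
grip_force: 12.1
```

Call:
{"fn": "drive_tool", "kwargs": {"gripper": [1,1,1,1,1,1,1,0,0,0,0,0,0], "linear": [[-0.2,0,0],[-0.6,0,0],[-1.2,0,0],[-1.6,0,0],[-1.6,0,-2],[-1.6,0,-4],[-1.6,0,-6],[-1.6,0,-8],[-1.6,0,-8],[-1.6,0,-8],[-1.6,0,-8],[-1.6,0,-8],[-1.6,0,-8]], "angular": [[0,0,0],[0,0,0],[0,0,0],[0,0,0],[0,0,0],[0,0,0],[0,0,0],[0,0,0],[0,0,0],[0,0,0],[0,0,0],[0,0,0],[0,0,0]]}}

```text
time: 12.67
ee_pos: [0.5078, -0.1324, 0.198]
orientation: [[0.984, -0.179, -0.002], [-0.179, -0.984, 0.0], [-0.002, -0.0, -1.0]]
contact_force: [0.7, -0.7, -0.0]
gripper_width: 0.0125
grip_force: 0.0
```

```bash
python3 - <<'E'
from h import *
np.set_printoptions(precision=4,suppress=True)
s=bot.observe();print(s["time"],toj(s["ee_pos"]),s["contact_force"],s["gripper_width"])
im=bot.camera("side");t=bot.camera("top")
for n,z in(("section_far",.012),("section_foot",.012),("fence_foot",.012),("lever_knob",.124)):
  for c in("side","top"):
    for r in bot.mark_of(c,n)[:1]: print(n,c,round(r["score"],2),toj(at_z(c,r["point"][::-1],z)))
for r in bot.trace("top","section")[:1]:
    m=r["mask"].astype(np.uint8);c=max(cv2.findContours(m,0,2)[0],key=cv2.contourArea);print(np.array([toj(at_z("top",p,.028)) for p in cv2.boxPoints(cv2.minAreaRect(c))]))
a,b=[bot.mark_of(c,"lever_knob") for c in("side","top")]
if a and b: print("knob",toj(tri(ray("side",a[0]["point"][::-1]),ray("top",b[0]["point"][::-1]))))
for t in([-.014,-.065,.2],): print(units(t))
cv2.imwrite("pics/s7.png",np.hstack([cv2.resize(im[180:310,260:390],None,fx=4.5,fy=4.5,interpolation=2)]))
E
```

```text
12.6667 [-0.1343 -0.006   0.198 ] [ 0.7215 -0.7222 -0.044 ] 0.012528326113600342
section_far side 0.55 [-0.0001  0.007   0.012 ]
section_foot side 0.81 [-0.0917 -0.0004  0.012 ]
fence_foot side 0.85 [ 0.004  -0.0034  0.012 ]
lever_knob side 0.49 [-0.0076  0.0181  0.124 ]
lever_knob top 0.56 [-0.0482  0.2453  0.124 ]
knob [-0.0363  0.2761  0.0118]
(array([ 4.8 ,  2.35, -0.04]), np.float64(-0.0))
```

Call:
{"fn": "drive_tool", "kwargs": {"gripper": [0,0,0,0,0,0,0,0,0,0], "linear": [[0,0,1.5],[0,0,3],[0,0,4.5],[0,0,5.5],[0,0,6.2],[0,0,6.6],[0,0,6.9],[0,0,7.0],[0,0,7.0],[0,0,7.0]], "angular": [[0,0,0],[0,0,0],[0,0,0],[0,0,0],[0,0,0],[0,0,0],[0,0,0],[0,0,0],[0,0,0],[0,0,0]]}}

```text
time: 14.15
ee_pos: [0.5086, -0.1326, 0.0249]
orientation: [[0.984, -0.179, 0.001], [-0.179, -0.984, -0.0], [0.001, -0.0, -1.0]]
contact_force: [1.2, 0.4, -0.3]
gripper_width: 0.0001
grip_force: 0.0
```

Call:
{"fn": "drive_tool", "kwargs": {"gripper": [0,0,0,0], "linear": [[0,0,0.1],[0,0,0.2],[0,0,0.25],[0,0,0.25]], "angular": [[0,0,0],[0,0,0],[0,0,0],[0,0,0]]}}

```text
time: 14.48
ee_pos: [0.5082, -0.1325, 0.0177]
orientation: [[0.984, -0.179, -0.0], [-0.179, -0.984, 0.0], [-0.0, -0.0, -1.0]]
contact_force: [0.8, 0.3, 0.0]
gripper_width: -0.0005
grip_force: 0.0
```

Call:
{"fn": "drive_tool", "kwargs": {"gripper": [0,0,0,0], "linear": [[0,0,0.1],[0,0,0.2],[0,0,0.25],[0,0,0.25]], "angular": [[0,0,0],[0,0,0],[0,0,0],[0,0,0]]}}

```text
time: 14.82
ee_pos: [0.508, -0.1325, 0.0113]
orientation: [[0.984, -0.179, -0.0], [-0.179, -0.984, 0.0], [-0.0, -0.0, -1.0]]
contact_force: [0.0, 0.6, -0.4]
gripper_width: 0.0006
grip_force: 0.0
```

Call:
{"fn": "drive_tool", "kwargs": {"gripper": [0,0,0,0], "linear": [[0,0,0.1],[0,0,0.2],[0,0,0.25],[0,0,0.25]], "angular": [[0,0,0],[0,0,0],[0,0,0],[0,0,0]]}}

```text
time: 15.15
ee_pos: [0.5084, -0.1326, 0.0085]
orientation: [[0.984, -0.179, 0.002], [-0.179, -0.984, -0.0], [0.002, -0.0, -1.0]]
contact_force: [-16.7, 5.0, 84.9]
gripper_width: 0.0001
grip_force: 42.1
```

```bash
python3 - <<'E'
from h import *
s=bot.observe();print(s["time"],toj(s["ee_pos"]),s["contact_force"])
print(units([-.134,-.07,.17]),units([-.014,-.07,.17]))
E
```

```text
15.15 [-0.13364976 -0.00611027  0.0085039 ] [-16.70337827   5.0118326   84.87299034]
(array([-0.  ,  2.55, -6.46]), np.float64(-0.001)) (array([ 4.8 ,  2.55, -6.45]), np.float64(-0.001))
```

Call:
{"fn": "drive_tool", "kwargs": {"gripper": [0,0,0,0,0,0,0,0,0,0,0,0,0,0,0,0,0], "linear": [[0,0,-1],[0,1,-3],[0,2,-5],[0,2.55,-6.4],[1,2.55,-6.4],[2,2.55,-6.4],[3,2.55,-6.4],[4,2.55,-6.4],[4.6,2.55,-6.4],[4.8,2.55,-6.4],[4.8,2.55,-5.8],[4.8,2.55,-5],[4.8,2.55,-4.3],[4.8,2.55,-3.9],[4.8,2.55,-3.76],[4.8,2.55,-3.76],[4.8,2.55,-3.76]], "angular": [[0,0,0],[0,0,0],[0,0,0],[0,0,0],[0,0,0],[0,0,0],[0,0,0],[0,0,0],[0,0,0],[0,0,0],[0,0,0],[0,0,0],[0,0,0],[0,0,0],[0,0,0],[0,0,0],[0,0,0]]}}

```text
time: 16.57
ee_pos: [0.615, -0.2169, 0.1001]
orientation: [[0.984, -0.179, 0.001], [-0.179, -0.984, -0.0], [0.001, 0.0, -1.0]]
contact_force: [0.4, -0.1, -0.3]
gripper_width: -0.0001
grip_force: 0.0
```

```bash
python3 - <<'E'
from h import *
np.set_printoptions(precision=3,suppress=True)
s=bot.observe();print(s["time"],toj(s["ee_pos"]),s["contact_force"])
for th in [0,.2,.4,.6,.8,1.0,1.2,1.35,1.45,1.55,1.6]:
    r,h=.062,.012
    print(th,units([-.014,r*np.sin(th)-.004*np.cos(th)-h,.043+r*np.cos(th)+.004*np.sin(th)-.0025])[0])
im=bot.camera("side");w=bot.camera("wrist")
cv2.imwrite("pics/s8.png",np.hstack([cv2.resize(im[180:310,260:390],None,fx=3,fy=3,interpolation=2),cv2.resize(w[:,:],(400,390))[:, :]]))
E
```

```text
16.5667 [-0.014 -0.07   0.1  ] [ 0.445 -0.083 -0.258]
0 [-0.01 -2.16 -0.09]
0.2 [-0.01 -2.66 -0.08]
0.4 [-0.01 -3.14  0.04]
0.6 [-0.01 -3.59  0.25]
0.8 [-0.01 -3.99  0.54]
1.0 [-0.02 -4.32  0.91]
1.2 [-0.02 -4.57  1.34]
1.35 [-0.02 -4.71  1.69]
1.45 [-0.02 -4.76  1.93]
1.55 [-0.02 -4.8   2.17]
1.6 [-0.02 -4.8   2.3 ]
```

View pics/s8.png

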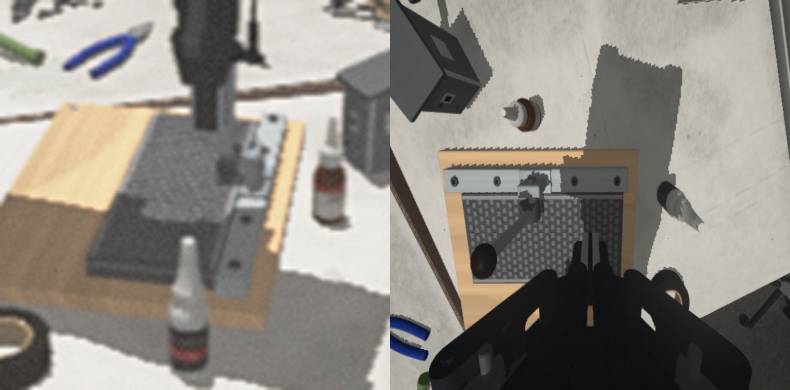

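The wrist half shows the section's edge lying along the fence, with the knob at (484,262) to the left of the fingers and clear of them. I'll push the lever now.

Call:
{"fn": "drive_tool", "kwargs": {"gripper": [0,0,0,0,0,0,0,0,0,0,0,0,0,0,0,0,0,0,0,0], "linear": [[0,-1,-0.05],[0,-1.8,-0.08],[0,-2.3,-0.08],[0,-2.66,-0.08],[0,-2.9,0],[0,-3.14,0.04],[0,-3.37,0.14],[0,-3.59,0.25],[0,-3.8,0.4],[0,-3.99,0.54],[0,-4.16,0.72],[0,-4.32,0.91],[0,-4.45,1.12],[0,-4.57,1.34],[0,-4.64,1.52],[0,-4.71,1.69],[0,-4.74,1.81],[0,-4.76,1.93],[0,-4.78,2.0],[0,-4.78,2.0]], "angular": [[0,0,0],[0,0,0],[0,0,0],[0,0,0],[0,0,0],[0,0,0],[0,0,0],[0,0,0],[0,0,0],[0,0,0],[0,0,0],[0,0,0],[0,0,0],[0,0,0],[0,0,0],[0,0,0],[0,0,0],[0,0,0],[0,0,0],[0,0,0]]}}

```text
time: 18.33
ee_pos: [0.6365, -0.0983, 0.0491]
orientation: [[0.984, -0.179, 0.0], [-0.179, -0.984, 0.001], [0.0, -0.001, -1.0]]
contact_force: [-0.9, 3.8, 5.2]
gripper_width: -0.0
grip_force: 2.8
```

```bash
python3 - <<'E'
from h import *
np.set_printoptions(precision=4,suppress=True)
s=bot.observe();print(s["time"],toj(s["ee_pos"]),s["contact_force"])
bot.camera("side");bot.camera("wrist")
for c in("side","wrist"):
    for r in bot.mark_of(c,"lever_knob")[:2]:
        o,d=ray(c,r["point"][::-1]);oj=toj(o);dj=RJ.T@d
        print(c,r["score"],r["point"],oj+dj*(-.0105-oj[0])/dj[0])
E
```

```text
18.3333 [-0.0138  0.0506  0.0491] [-0.8679  3.7917  5.2237]
side 0.61 [211.8, 340.4] [-0.0105  0.0691  0.0623]
wrist 0.87 [247.2, 261.8] [-0.0105  0.0832  0.0524]
wrist 0.49 [214.1, 631.4] [-0.0105 -0.1915 -0.0089]
```

Call:
{"fn": "drive_tool", "kwargs": {"gripper": [0,0,0,0,0,0], "linear": [[0,0,0.05],[0,0,0.1],[0,0,0.15],[0,0,0.2],[0,0,0.2],[0,0,0.2]], "angular": [[0,0,0],[0,0,0],[0,0,0],[0,0,0],[0,0,0],[0,0,0]]}}

```text
time: 19.03
ee_pos: [0.6365, -0.0985, 0.0444]
orientation: [[0.984, -0.179, 0.0], [-0.179, -0.984, 0.001], [0.0, -0.001, -1.0]]
contact_force: [0.7, 5.7, 7.8]
gripper_width: -0.0002
grip_force: 3.7
```

Call:
{"fn": "drive_tool", "kwargs": {"gripper": [0,0,0,0], "linear": [[0,0,0.04],[0,0,0.08],[0,0,0.08],[0,0,0.08]], "angular": [[0,0,0],[0,0,0],[0,0,0],[0,0,0]]}}

```text
time: 19.37
ee_pos: [0.6365, -0.0984, 0.0424]
orientation: [[0.984, -0.179, 0.001], [-0.179, -0.984, 0.001], [0.0, -0.001, -1.0]]
contact_force: [0.2, 5.3, 8.2]
gripper_width: 0.0003
grip_force: 4.2
```

Call:
{"fn": "drive_tool", "kwargs": {"gripper": [0,0,0,0], "linear": [[0,0,0.03],[0,0,0.05],[0,0,0.05],[0,0,0.05]], "angular": [[0,0,0],[0,0,0],[0,0,0],[0,0,0]]}}

```text
time: 19.7
ee_pos: [0.6366, -0.0984, 0.0414]
orientation: [[0.984, -0.179, 0.001], [-0.179, -0.984, 0.001], [0.0, -0.001, -1.0]]
contact_force: [-1.0, 5.1, 11.3]
gripper_width: -0.0002
grip_force: 5.5
```

```bash
python3 - <<'E'
from h import *
np.set_printoptions(precision=4,suppress=True)
s=bot.observe();print(s["time"],toj(s["ee_pos"]),s["contact_force"],s["torque"])
a=bot.camera("side");w=bot.camera("wrist")
for c in("side","wrist"):
    for r in bot.mark_of(c,"lever_knob")[:1]:
        o,d=ray(c,r["point"][::-1]);oj=toj(o);dj=RJ.T@d
        print(c,r["score"],r["point"],oj+dj*(-.0105-oj[0])/dj[0])
E
```

```text
19.7 [-0.0137  0.0505  0.0414] [-0.9689  5.128  11.2744] [ 1.1867  0.0621 -0.0069]
side 0.61 [214.4, 340.6] [-0.0105  0.0736  0.0535]
wrist 0.83 [242.8, 261.9] [-0.0105  0.0849  0.0382]
```

Call:
{"fn": "drive_tool", "kwargs": {"gripper": [0,0,0,0], "linear": [[0,0,0.03],[0,0,0.05],[0,0,0.05],[0,0,0.05]], "angular": [[0,0,0],[0,0,0],[0,0,0],[0,0,0]]}}

```text
time: 20.23
ee_pos: [0.6367, -0.0983, 0.041]
orientation: [[0.984, -0.179, 0.001], [-0.179, -0.984, 0.001], [0.001, -0.001, -1.0]]
contact_force: [-4.8, 5.9, 24.5]
gripper_width: 0.0003
grip_force: 12.5
```

Call:
{"fn": "drive_tool", "kwargs": {"gripper": [0,0,0,0], "linear": [[0,0,0.03],[0,0,0.04],[0,0,0.04],[0,0,0.04]], "angular": [[0,0,0],[0,0,0],[0,0,0],[0,0,0]]}}

```text
time: 20.57
ee_pos: [0.6368, -0.0984, 0.0407]
orientation: [[0.984, -0.179, 0.002], [-0.179, -0.984, 0.001], [0.001, -0.001, -1.0]]
contact_force: [-8.7, 7.5, 36.2]
gripper_width: 0.0
grip_force: 18.4
```

The force rise shows the lever is at its stop. Now I'll retreat.

Call:
{"fn": "drive_tool", "kwargs": {"gripper": [0,0,0,0,0,0,0,0,0,0,0,0], "linear": [[0,0,-0.3],[0,0,-1],[0,0,-2.5],[0,0,-4],[0,0,-6],[0,0,-7],[-2,0,-7],[-4,0,-7],[-5,0,-7],[-5,0,-7],[-5,0,-7],[-5,0,-7]], "angular": [[0,0,0],[0,0,0],[0,0,0],[0,0,0],[0,0,0],[0,0,0],[0,0,0],[0,0,0],[0,0,0],[0,0,0],[0,0,0],[0,0,0]]}}

```text
time: 21.57
ee_pos: [0.5134, -0.0769, 0.214]
orientation: [[0.984, -0.179, 0.0], [-0.179, -0.984, -0.0], [0.0, -0.0, -1.0]]
contact_force: [0.6, -0.1, 0.6]
gripper_width: 0.0002
grip_force: 0.0
```

```bash
python3 - <<'E'
from h import *
np.set_printoptions(precision=4,suppress=True)
s=bot.observe();print(s["time"],toj(s["ee_pos"]),s["contact_force"])
for c in("side","top","wrist"): bot.camera(c)
P={}
for n in("lever_knob","section_far","fence_foot","section_foot","glue","oil","tape","signal_hut","post","cutters"):
    for c in("side","top","wrist"):
        for r in bot.mark_of(c,n)[:1]:
            P[n,c]=r["point"][::-1];print(n,c,round(r["score"],2),at_z(c,P[n,c],{"lever_knob":.04}.get(n,.012 if "f" in n else 0)), toj(at_z(c,P[n,c],.043 if n=="lever_knob" else .012)))
r=bot.trace("wrist","section")
if r:
    c=max(cv2.findContours(r[0]["mask"].astype(np.uint8),0,2)[0],key=cv2.contourArea);print(np.array([toj(at_z("wrist",p,.028)) for p in cv2.boxPoints(cv2.minAreaRect(c))]))
if ("lever_knob","wrist") in P and ("lever_knob","side") in P: print(toj(tri(ray("side",P["lever_knob","side"]),ray("wrist",P["lever_knob","wrist"]))))
E
```

```text
21.5667 [-0.1387  0.0496  0.214 ] [ 0.6079 -0.1178  0.6069]
lever_knob side 0.46 [ 0.6475 -0.0663  0.04  ] [-0.0079  0.0781  0.043 ]
lever_knob top 0.69 [ 0.4804 -0.3068  0.04  ] [-0.1302 -0.1819  0.043 ]
lever_knob wrist 0.82 [ 0.6471 -0.0663  0.04  ] [-0.0096  0.0836  0.043 ]
section_far side 0.95 [ 0.6459 -0.1478  0.012 ] [0.0043 0.0035 0.012 ]
section_far top 0.9 [ 0.627  -0.1534  0.012 ] [-0.0133 -0.0054  0.012 ]
section_far wrist 0.77 [ 0.636  -0.1592  0.012 ] [-0.0034 -0.0095  0.012 ]
fence_foot side 0.94 [ 0.6464 -0.1566  0.012 ] [ 0.0064 -0.005   0.012 ]
fence_foot top 0.59 [ 0.6387 -0.1461  0.012 ] [-0.0031  0.0039  0.012 ]
fence_foot wrist 0.77 [ 0.6381 -0.1476  0.012 ] [-0.0034  0.0023  0.012 ]
section_foot side 0.69 [ 0.5557 -0.149   0.012 ] [-0.0842 -0.0137  0.012 ]
section_foot top 0.62 [ 0.5438 -0.1456  0.012 ] [-0.0965 -0.0126  0.012 ]
section_foot wrist 0.59 [ 0.5557 -0.1417  0.012 ] [-0.0855 -0.0066  0.012 ]
glue side 0.67 [ 0.6018 -0.3162  0.    ] [-0.0062 -0.1849  0.012 ]
glue top 0.58 [ 0.5996 -0.325   0.    ] [-0.0118 -0.177   0.012 ]
glue wrist 0.8 [ 0.6018 -0
[... 398 characters left out ...]
 0.    ] [-0.1162 -0.1827  0.012 ]
signal_hut side 0.77 [ 0.7514 -0.075   0.    ] [0.0952 0.0722 0.012 ]
signal_hut top 0.86 [ 0.7462 -0.0638  0.    ] [0.0846 0.1027 0.012 ]
post side 0.4 [0.6699 0.1554 0.    ] [-0.0231  0.2789  0.012 ]
post top 0.58 [0.6602 0.1341 0.    ] [-0.034   0.2799  0.012 ]
post wrist 0.75 [0.6643 0.1242 0.    ] [-0.0276  0.2669  0.012 ]
cutters side 0.61 [0.5262 0.1754 0.    ] [-0.1643  0.273   0.012 ]
cutters top 0.44 [0.5437 0.1392 0.    ] [-0.1481  0.2643  0.012 ]
cutters wrist 0.58 [0.5331 0.1422 0.    ] [-0.1555  0.2614  0.012 ]
[[-0.0003  0.099   0.028 ]
 [-0.0005 -0.1112  0.028 ]
 [-0.0877 -0.1238  0.028 ]
 [-0.0876  0.1029  0.028 ]]
[-0.0089  0.0842  0.0398]
```

The section is home and square: the wrist-camera mask puts its fence edge at x = -0.3 and -0.5 mm at the two ends. The knob is down at about y = 84, z = 40 mm, and the bystanders haven't moved. I'm handing it in.

```bash
python3 -c "
from station import bot
print(bot.finish_job())"
```

```text
the job is handed in; nothing more can be done
None
```

The job is handed in (no verdict came back): the section lies flat, cobbles up and snug against the fence, the lever is pushed down to its stop so the cam holds it, and the bystanders measured unmoved; the highest wrist force was about 87 N, in one fingertip touch on the board, and it took about 22 s.

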